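# Click mounting posts onto a sloping clip rack by length

## Robot

A 6-joint arm with a two-finger parallel gripper is mounted at the origin on a cart in front of the work surface, level with it; the furniture and walls round the work are solid. World frame = base frame: x ahead of the robot, y to its left, z up, the work surface at z = 0. Lengths are in m, angles in degrees, forces in N, time in s.
With the tool pointing down it reaches from about 0.325 to 0.85 m from the base axis. Payload 15.5 kg.
Tool frame: the origin (TCP) lies at the very end of the fingers, on their centre line; the grasp point (between the pads) lies arm.grip_depth behind it (arm.grip_depth is the distance from the TCP to the grasp point, in m); z points along the fingers, y is the line along which they close (so a half turn about z gives the same grasp; the last joint's range is limited). The gripper opens to 91 mm and grips with 3 to 60 N. Pads are 32 mm wide; open, the fingers measure 118 mm over their backs; the gripper's body (76 mm by 178 mm) begins 60 mm behind the grasp point.
Start: joints at [59.903, 28.281, 77.091, -0, 74.628, -5.472], TCP at [0.26, 0.568, 0.214] pointing down, gripper open.
Joint ranges: [-166.48, 166.48], [-47.26, 123.95], [12.59, 153.08], [-70.14, 250.14], [6.76, 159.57], [-176.63, 176.63]. Speed limits (degrees/s): [108.29, 108.29, 147.25, 172.46, 172.46, 172.46].

## Interface

Orientations are given as a 3x3 rotation matrix whose columns are the frame's x, y, z axes.
In Python, from rig import arm gives the robot as it stands. Calls block until the motion is done:
- arm.move_to(position, orientation): joint-space move of the TCP to a pose.
- arm.move_l(position, orientation=None, feed=0.15): straight line of the TCP; orientation=None keeps the orientation; feed is the mean speed in m/s.
- arm.move_joints(angles): joint-space move.
- arm.grip(opening): finger opening in m; the grip force is fixed at half the most; returns when the fingers have stopped.
- arm.sleep(seconds).
- arm.solve_ik(position, orientation): joint angles nearest the present ones, or None.
- arm.snapshot(name): name is "scene" or "top" or "wrist"; returns the picture (384x512x3 uint8, red, green, blue); there is no depth.
- arm.get_calibration(name): a dict with "intrinsics" (3x3 intrinsics, pixels), "cam_to_world" (4x4, takes a point from camera to world coordinates). Camera axes: x right, y down, z forward; pixel columns grow to the right and rows downward; lengths in m; the calibration is good to about 2 mm. The wrist camera is an equidistant fisheye: a pixel r from the principal point sees the ray r / f radians off the axis. A picture is of the moment at which its call begins: read the wrist's pose just before it. get_calibration takes no time and is no camera call; for the wrist camera it gives the pose at the moment of the call.
A pose or a line that the arm cannot do raises arm.Unreachable and nothing moves.
- arm.sign_off(): hands the job in; it is judged then, once.
Readings, each from a call of its own:
- arm.current_t(): time.
- arm.current_joint_positions(): joint angles.
- arm.current_dq(): joint speeds.
- arm.current_tau(): joint torques, N m.
- arm.current_ee_pos(): TCP position.
- arm.current_tool_rot(): TCP orientation.
- arm.current_force(): force on the tool from outside, world axes, zero at the start.
- arm.current_torque(): the same for the moment, N m.
- arm.current_width(): finger opening in m.
- arm.current_grasp_force(): force on a finger pad.
Only numpy, scipy, OpenCV 4.12 (cv2) and the standard library are available. Lean on these libraries where they do the work, as an engineer would, in place of code of your own. Each camera call takes 0.05 s, during which the arm holds its last target. There are 200 camera calls.

## Task

Click the three square mounting posts onto the spring clips of the sloping rack, one after another from the shortest to the longest: the shortest (blue ends) at the left clip place as seen from the robot, the medium one (yellow ends) in the middle, the longest (red ends) at the right. Each must lie straight up the slope, centred over the two rails and pressed fully home in both of its clips; let go of them, and leave the two vials and the microscope objective standing where they are.

Things in the scene. Friction and masses are not known exactly. Their poses are not given: they have to be found in the camera images.
- rack: fixed clip rack, grey base 104 x 190 mm, steel rails on aluminium arms; origin under the base, x away from the robot, z up. A post pushed straight in along -z of clip_face spreads the jaws of its two clips (about 2.5 mm each jaw, roughly 5 to 20 N in all) until it lies on the seats and the lips snap over its upper edges. The rack does not move
- clip_face: sloping face of the rack. Origin at its centre in the plane of the rubber seats, 100 mm above the table; x up the slope, y along the rails (left seen from the robot), z out of the face, up and towards the robot, 25 degrees from vertical. Rails along y at x = -34 and +34 mm, 14 mm wide, 196 mm long, with an open gap 54 mm wide between them, empty down to the base
- station_1 (a point): left clip place, y = +62 mm on the face, for the shortest post: the point where the centre of a fully seated post lies, midway between the rails, 8 mm above the seats
- station_2 (a point): middle clip place, y = 0, for the medium post: same point. Each place has one clip on either rail, 12 mm long in x: two steel jaws with rounded lips 11 mm apart, 16 mm above the seat, splayed guides reaching 27 mm above it
- station_3 (a point): right clip place, y = -62 mm, for the longest post: same point. Room: a stack of instruments stands between the left and right parts of the table (x 0.28 to 0.62, y -0.13 to 0.2 m; things carried over it at 0.33 m clear it); the underside of a shelf is 0.64 m above the table, from x = 0.57 m on, left of y = -0.25 m
- post_short: shortest, blue-ended mounting post: a plain bar of 16 x 16 mm square section with 3 mm chamfered long edges, 90 mm long, lies flat on the table at the start, light (about 0.1 kg). Origin at mid-length on its underside; x runs along its length (both ends are alike), z is up while it lies on the table
- post_medium: medium, yellow-ended mounting post: a plain bar of 16 x 16 mm square section with 3 mm chamfered long edges, 120 mm long, lies flat on the table at the start, light (about 0.1 kg). Origin at mid-length on its underside; x runs along its length (both ends are alike), z is up while it lies on the table
- post_long: longest, red-ended mounting post: a plain bar of 16 x 16 mm square section with 3 mm chamfered long edges, 150 mm long, lies flat on the table at the start, light (about 0.1 kg). Origin at mid-length on its underside; x runs along its length (both ends are alike), z is up while it lies on the table
- post_short_mid (a point): centre point of post short: mid-length, 8 mm above its underside
- post_medium_mid (a point): centre point of post medium: mid-length, 8 mm above its underside
- post_long_mid (a point): centre point of post long: mid-length, 8 mm above its underside
- ethanol_vial: bystander to be left alone: clear vial with blue cap, 32 mm across, 68 mm tall. Origin at the centre of its underside
- amber_vial: bystander to be left alone: amber glass vial with black cap, 30 mm across, 77 mm tall. Origin at the centre of its underside
- objective_60x: bystander to be left alone: white microscope objective standing on end, 31 mm across, 58 mm tall. Origin at the centre of its underside

How it is judged (in metres and radians):
On the way, in this order (a step that is already met when the one before it is completed fails the run):
1. the shortest post is clicked home in the left clip place and let go (x of post_short_mid in the frame of clip_face between -0.01 and 0.01 m and y of post_short_mid in the frame of clip_face between 0.058 and 0.066 m and z of post_short_mid in the frame of clip_face between 0.005 and 0.0105 m and angle between the x axis of post_short and the x axis of clip_face, either way round below 0.07 rad and contact force between post_short and the fingers below 0.1 N), for 0.2 s.
2. the medium post is clicked home in the middle clip place and let go (x of post_medium_mid in the frame of clip_face between -0.01 and 0.01 m and y of post_medium_mid in the frame of clip_face between -0.004 and 0.004 m and z of post_medium_mid in the frame of clip_face between 0.005 and 0.0105 m and angle between the x axis of post_medium and the x axis of clip_face, either way round below 0.07 rad and contact force between post_medium and the fingers below 0.1 N), for 0.2 s.
3. the longest post is clicked home in the right clip place and let go (x of post_long_mid in the frame of clip_face between -0.01 and 0.01 m and y of post_long_mid in the frame of clip_face between -0.066 and -0.058 m and z of post_long_mid in the frame of clip_face between 0.005 and 0.0105 m and angle between the x axis of post_long and the x axis of clip_face, either way round below 0.07 rad and contact force between post_long and the fingers below 0.1 N), for 0.2 s.
At the end, for the whole second after the job is handed in: Shortest post left, medium middle, longest right; each within 10 mm of centred over the rails, 4 mm along them, straight up the slope to 4 degrees, home on the seats (centre at most 2.5 mm too high), at rest and let go (all of step 1 and all of step 2 and all of step 3 and linear speed of each of post_short, post_medium, post_long below 0.02 m/s); the robot touches nothing.
It fails at once if the ethanol vial is knocked over or shifted by more than 20 mm (distance of ethanol_vial from where it was at the start of the episode above 0.02 m or angle between ethanol_vial's own z axis and vertical above 0.4 rad).
It fails at once if the amber vial is knocked over or shifted by more than 20 mm (distance of amber_vial from where it was at the start of the episode above 0.02 m or angle between amber_vial's own z axis and vertical above 0.4 rad).
It fails at once if the objective is knocked over or shifted by more than 20 mm (distance of objective_60x from where it was at the start of the episode above 0.02 m or angle between objective_60x's own z axis and vertical above 0.4 rad).
It also fails if it takes over 72 s, if anything falls off the work surface, if the arm or the gripper's body presses on something with over 40 N, if the wrist force passes 120 N, or if a joint passes its speed limit or range.

## Working session

There is one attempt and no reset: what is moved stays moved. The work goes in short steps, each a Python script; the robot and the scene stay as the last script left them, time stands still between calls to the robot, and variables do not carry over. Pictures are saved under pics/ and viewed, at most 10 in all, crops included, and the job is handed in when it is done.

```bash
mkdir -p pics; ls; python3 - <<'E'
from rig import arm
import cv2,numpy as np
np.set_printoptions(precision=4,suppress=True)
for n in ("scene","top","wrist"):
    c=arm.get_calibration(n); print(n,c["intrinsics"],c["cam_to_world"])
    cv2.imwrite(f"pics/{n}0.png",arm.snapshot(n)[:,:,::-1])
a=cv2.imread("pics/scene0.png");b=cv2.imread("pics/top0.png")
cv2.imwrite("pics/both.png",cv2.resize(np.vstack([a,b]),None,fx=.78,fy=.78))
print(arm.grip_depth,arm.current_t(),arm.current_tool_rot())
E
```

```text
pics
scene [[479.6288   0.     253.7176]
 [  0.     479.6288 184.4013]
 [  0.       0.       1.    ]] [[ 0.2509 -0.7608  0.5985 -0.2637]
 [-0.968  -0.2018  0.1493 -0.1838]
 [ 0.0072 -0.6168 -0.7871  1.0669]
 [ 0.      0.      0.      1.    ]]
top [[388.3749   0.     256.7369]
 [  0.     388.3749 199.0917]
 [  0.       0.       1.    ]] [[-0.0146 -0.9975  0.0698  0.3861]
 [-0.9999  0.014  -0.0083 -0.0019]
 [ 0.0073 -0.0699 -0.9975  1.3413]
 [ 0.      0.      0.      1.    ]]
wrist [[297.3186   0.     258.7222]
 [  0.     297.3186 193.6838]
 [  0.       0.       1.    ]] [[ 0.4173  0.8831  0.2144  0.1991]
 [ 0.9088 -0.4052 -0.0998  0.5955]
 [-0.0013  0.2365 -0.9716  0.385 ]
 [ 0.      0.      0.      1.    ]]
0.0188 0.15 [[-0.9091  0.4167 -0.0004]
 [ 0.4167  0.9091 -0.0007]
 [ 0.0001 -0.0008 -1.    ]]
```

View pics/top0.png

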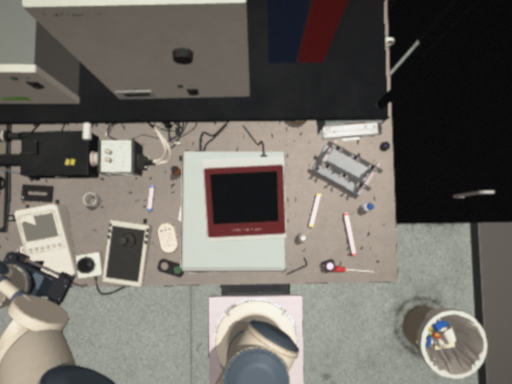

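View pics/scene0.png

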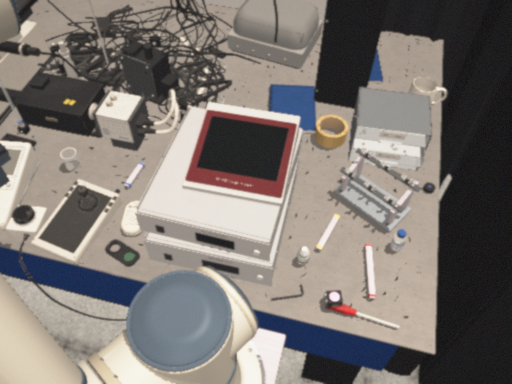

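The top view shows the short post at about (151,198), the medium at (315,210), the long at (350,234) and the rack at (346,168), which is yawed. The objective is near (300,238), the ethanol vial near (368,208) and the amber vial near (328,266). I'll enlarge these next.

```bash
python3 - <<'E'
import cv2,numpy as np
b=cv2.imread("pics/top0.png");a=cv2.imread("pics/scene0.png")
c1=cv2.resize(b[135:215,300:400],(500,400),interpolation=cv2.INTER_CUBIC)
c2=cv2.resize(a[145:235,325:440],(511,400),interpolation=cv2.INTER_CUBIC)[:, :500]
cv2.imwrite("pics/c1.png",np.hstack([c1,c2])[:, :800] if 0 else cv2.resize(np.vstack([c1,c2]),None,fx=.75,fy=.75))
E
```

```text
(no output)
```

View pics/c1.png

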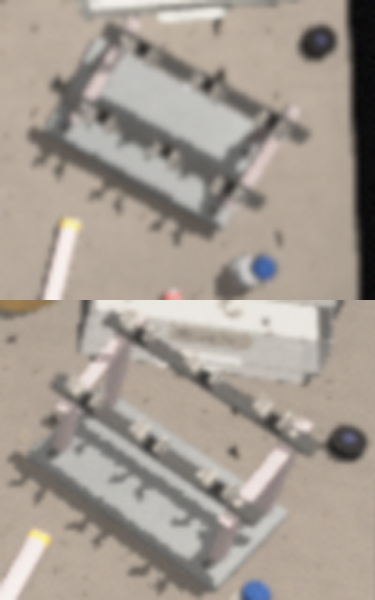

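The enlarged crop shows three clips on each rail. In crop pixels the upper rail's are at (143,48), (210,85) and (272,120), and the lower rail's at (100,118), (168,152) and (228,187). That puts the yaw near -29°.

```bash
cat > h.py <<'E'
from rig import arm
import cv2,numpy as np
np.set_printoptions(precision=4,suppress=True)
def rays(cal,px,fish=False):
    K=cal["intrinsics"];T=cal["cam_to_world"]
    px=np.atleast_2d(np.asarray(px,float))
    q=(px-[K[0,2],K[1,2]])/[K[0,0],K[1,1]]
    if fish:
        r=np.linalg.norm(q,axis=1,keepdims=True)+1e-12
        d=np.hstack([q/r*np.sin(r),np.cos(r)])
    else: d=np.hstack([q,np.ones((len(q),1))])
    return T[:3,3],d@T[:3,:3].T
def onplane(cal,px,z,fish=False):
    o,d=rays(cal,px,fish); return o+d*((z-o[2])/d[:,2])[:,None]
def project(cal,P,fish=False):
    K=cal["intrinsics"];T=cal["cam_to_world"]
    p=(np.atleast_2d(P)-T[:3,3])@T[:3,:3]
    if fish:
        h=np.linalg.norm(p[:,:2],axis=1,keepdims=True); q=p[:,:2]/h*np.arctan2(h,p[:,2:])
    else: q=p[:,:2]/p[:,2:]
    return q*[K[0,0],K[1,1]]+[K[0,2],K[1,2]]
def blobs(im,lo,hi,amin=3):   # im RGB
    m=cv2.inRange(cv2.cvtColor(im,cv2.COLOR_RGB2HSV),lo,hi)
    n,l,s,c=cv2.connectedComponentsWithStats(m)
    return [(c[i],s[i,4]) for i in range(1,n) if s[i,4]>=amin]
def rot(xdir,zdir):  # tool/face frame from x hint and z
    z=np.array(zdir,float);z/=np.linalg.norm(z);x=np.array(xdir,float);x-=z*(x@z);x/=np.linalg.norm(x)
    return np.column_stack([x,np.cross(z,x),z])
def face(yaw):
    c,s=np.cos(yaw),np.sin(yaw);R=np.array([[c,-s,0],[s,c,0],[0,0,1]]);t=np.radians(25)
    return R@np.array([[np.cos(t),0,-np.sin(t)],[0,1,0],[np.sin(t),0,np.cos(t)]])
E
python3 - <<'E'
from h import *
I={n:cv2.imread(f"pics/{n}0.png")[:,:,::-1].copy() for n in("scene","top","wrist")}
C={n:arm.get_calibration(n) for n in("scene","top","wrist")}
for n in I:
    for nm,lo,hi in(("blue",(105,90,50),(130,255,255)),("yel",(22,90,120),(35,255,255)),("red",(0,120,110),(8,255,255)),("red2",(172,120,110),(180,255,255))):
        for c,a in blobs(I[n],lo,hi):
            if a<250:
                P=onplane(C[n],c,.012,n=="wrist")[0]
                if 0.1<P[0]<.75 and abs(P[1])<.65: print(n,nm,c,a,P)
rack=[np.array(p)/3.75+[300,135] for p in((143,48),(210,85),(272,120),(100,118),(168,152),(228,187))]
U=onplane(C["top"],rack[:3],.12+.0144);L=onplane(C["top"],rack[3:],.12-.0144)
print(U,L,(U+L).mean(0)/2)
w=I["wrist"];cv2.imwrite("pics/w0b.png",w[:,:,::-1])
E
```

```text
scene blue [401.3696 232.8913] 46 [ 0.482  -0.3944  0.012 ]
scene yel [334.75 214.75] 4 [ 0.4944 -0.2183  0.012 ]
scene yel [338.5 216.5] 4 [ 0.4914 -0.2288  0.012 ]
scene yel [317.5    245.6667] 6 [ 0.3885 -0.1901  0.012 ]
scene yel [321.3333 247.3333] 3 [ 0.3862 -0.2004  0.012 ]
scene red [187.  177.5] 4 [0.5142 0.2046 0.012 ]
scene red [367. 244.] 3 [ 0.4256 -0.3116  0.012 ]
scene red [344.0229 309.52  ] 175 [ 0.2348 -0.2792  0.012 ]
scene red2 [205.7143 122.7143] 7 [0.7359 0.2214 0.012 ]
scene red2 [204. 130.] 3 [0.7045 0.2167 0.012 ]
scene red2 [202.     137.5556] 9 [0.6726 0.2126 0.012 ]
scene red2 [199.1538 146.9231] 13 [0.634  0.2087 0.012 ]
scene red2 [195. 158.] 6 [0.5893 0.2064 0.012 ]
scene red2 [192.1667 166.1667] 6 [0.5577 0.2042 0.012 ]
scene red2 [283.6667 168.    ] 3 [ 0.6186 -0.0518  0.012 ]
scene red2 [195.6364 175.0152] 66 [0.5291 0.1839 0.012 ]
scene red2 [195.5  170.75] 4 [0.5439 0.1894 0.012 ]
scene red2 [216.     173.3333] 3 [0.5498 0.13   0.012 ]
scene red2 [209.3182 177.7727] 22 [0.5294 0.1434 0.012 ]
scene red2 [201.75 178.  ] 4 [0.5232 0.1638 0.012 ]
scene
[... 1100 characters left out ...]
02   0.012 ]
top red [256.  227.2] 5 [ 0.383 -0.009  0.012]
top red [261.1429 228.7143] 7 [ 0.3776 -0.0265  0.012 ]
top red [209.  229.5] 4 [0.3775 0.1514 0.012 ]
top red [242.     230.3333] 3 [0.373  0.0389 0.012 ]
top red [255.5 231. ] 6 [ 0.3701 -0.0071  0.012 ]
top red [255. 233.] 5 [ 0.3633 -0.0053  0.012 ]
top red [275.5 232. ] 4 [ 0.3657 -0.0753  0.012 ]
top red [215. 235.] 3 [0.3585 0.1311 0.012 ]
top red [219. 235.] 3 [0.3583 0.1174 0.012 ]
top red [338.7857 268.8571] 56 [ 0.2379 -0.2879  0.012 ]
[[ 0.6289 -0.2706  0.1344]
 [ 0.5967 -0.3259  0.1344]
 [ 0.5665 -0.377   0.1344]] [[ 0.5745 -0.2383  0.1056]
 [ 0.5444 -0.2958  0.1056]
 [ 0.5136 -0.3462  0.1056]] [ 0.5707 -0.3089  0.12  ]
```

View pics/wrist0.png

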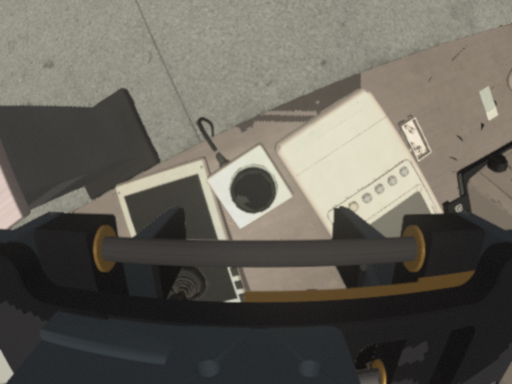

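The wrist camera sees the tool +x side, with the fingers along the image's lower half. The short post isn't in this view, so I'll locate all three posts from the two fixed cameras.

```bash
python3 - <<'E'
from h import *
B={"short":{"scene":(120,150,152,195),"top":(141,178,161,216)},"medium":{"scene":(308,205,348,257),"top":(302,187,326,232)},"long":{"scene":(358,235,380,304),"top":(338,205,360,260)}}
for k in B:
  for n,(x0,y0,x1,y1) in B[k].items():
    im=cv2.imread(f"pics/{n}0.png")[y0:y1,x0:x1].astype(float)
    bg=np.median(im.reshape(-1,3),0); d=im-bg
    m=((np.abs(d).sum(2)>75)&(d.max(2)>-5)).astype(np.uint8)
    nn,l,s,c=cv2.connectedComponentsWithStats(m); i=1+np.argmax(s[1:,4])
    pts=np.argwhere(l==i)[:,::-1]+[x0,y0]
    P=onplane(arm.get_calibration(n),pts,.013)[:,:2]
    (cx,cy),(w,h),a=cv2.minAreaRect(P.astype(np.float32)*1000)
    mu=P.mean(0);v=np.linalg.svd(P-mu,full_matrices=False)[2][0]
    print(k,n,len(pts),"c",cx,cy,"mean",mu,"size",w,h,"yaw",np.degrees(np.arctan2(v[1],v[0])))
E
```

```text
short scene 145 c 487.94580078125 354.097900390625 mean [0.4877 0.3546] size 19.443361282348633 87.21562194824219 yaw 173.91991664385287
short top 113 c 488.0274963378906 352.3335266113281 mean [0.4872 0.3523] size 15.881211280822754 83.12419128417969 yaw 174.12621498292862
medium scene 242 c 439.933837890625 -209.20225524902344 mean [ 0.4374 -0.2082] size 16.921863555908203 118.99897766113281 yaw 164.79593349560884
medium top 154 c 440.7891540527344 -211.60704040527344 mean [ 0.4403 -0.2112] size 14.934255599975586 118.42443084716797 yaw 164.61945958004625
long scene 342 c 354.2312316894531 -327.2950439453125 mean [ 0.3529 -0.3274] size 146.0923614501953 16.676305770874023 yaw -169.99246443679593
long top 196 c 357.3784484863281 -329.08282470703125 mean [ 0.3558 -0.3292] size 147.7053985595703 16.17276382446289 yaw -170.51469054486174
```

```bash
cat >> h.py <<'E'
FC=np.array([.578,-.313,.1]);YAW=np.radians(-30)
def down(a): return rot([np.cos(a),np.sin(a),0],[0,0,-1])
def ins(yaw=None,s=1):
    F=face(YAW if yaw is None else yaw); return rot(s*F[:,0],-F[:,2])
POST={"short":((.4876,.3532),174.),"medium":((.4403,-.2102),164.7),"long":((.3558,-.3283),-170.3)}
E
python3 - <<'E'
from h import *
F=face(YAW);xh=np.array([np.cos(YAW),np.sin(YAW),0])
for s in(1,-1):
    for k,(c,a) in POST.items():
        for off in (0,180): print(s,k,off,arm.solve_ik([*c,.003],down(np.radians(a+off))), arm.solve_ik([*c,.3],down(np.radians(a+off))))if s==1 else 0
    print("obs",arm.solve_ik(FC-s*.1*xh+[0,0,.15],down(YAW+(0 if s==1 else np.pi))))
    for y in(.062,0,-.062):
        print(y,arm.solve_ik(FC+F@[0,y,0],ins(s=s)),arm.solve_ik(FC+F@[0,y,.1],ins(s=s)))
E
```

```text
1 short 0 [ 30.2372  41.6084  91.0449  -0.      47.3467 -53.7628] [ 30.2372  22.4887  73.1894  -0.      84.3218 -53.7628]
1 short 180 [ 30.2372  41.6084  91.0449  -0.      47.3467 126.2372] [ 30.2372  22.4887  73.1894  -0.      84.3218 126.2372]
1 medium 0 [ -32.5364   36.4943  107.6949   -0.       35.8108 -107.2364] [ -32.5364   12.4049   88.2283   -0.       79.3668 -107.2364]
1 medium 180 [-32.5364  36.4943 107.6949  -0.      35.8108  72.7636] [-32.5364  12.4049  88.2283  -0.      79.3668  72.7636]
1 long 0 [ -49.7696   36.3522  108.2304   -0.       35.4174 -149.4696] [ -49.7696   12.0691   88.6835   -0.       79.2475 -149.4696]
1 long 180 [-49.7696  36.3522 108.2304  -0.      35.4174  30.5304] [-49.7696  12.0691  88.6835  -0.      79.2475  30.5304]
obs [-34.2947  20.8405  83.8774  -0.      75.2821  85.7053]
0.062 [-27.7133  31.1629 101.6307  -2.5531  22.2438  94.436 ] [-27.5071  20.3727 102.0931  -1.9568  32.5701  93.9088]
0 [-34.7113  30.8356 102.4598   5.3481  21.8651  80.763 ] [-35.1413  19.9074 102.926    4.062   32.32    81.9038]
-0.062 [-41.6695  30.9231 102.2377  12.7433  22.8004  67.6214] [-42.7238  20.0323 102.7029   9.7901  33.1899  70.2179]
obs [-33.157   38.4974  51.9676  -0.      89.535  -93.157 ]
0.062 [-27.7133  31.1629 101.6307  -2.5531  22.2438 -85.564 ] [-27.5071  20.3727 102.0931  -1.9568  32.5701 -86.0912]
0 [-34.7113  30.8356 102.4598   5.3481  21.8651 -99.237 ] [-35.1413  19.9074 102.926    4.062   32.32   -98.0962]
-0.062 [ -41.6695   30.9231  102.2377   12.7433   22.8004 -112.3786] [ -42.7238   20.0323  102.7029    9.7901   33.1899 -109.7821]
```

```bash
cat >> h.py <<'E'
def pick(k,zt=.3,c=None,a=None):
    c=POST[k][0] if c is None else c; a=POST[k][1] if a is None else a; R=down(np.radians(a+180))
    arm.move_to([*c,.1],R); arm.move_l([*c,.003],R,feed=.12)
    f0=arm.current_force(); arm.grip(0.0); print(k,"width",arm.current_width(),arm.current_grasp_force(),f0,arm.current_ee_pos())
    arm.move_l([*c,zt],R,feed=.35)
E
python3 - <<'E'
from h import *
arm.grip(.05)
(c,a)=POST["short"];R=down(np.radians(a+180))
arm.move_to([*c,.2],R)
pick("short",.3)
arm.move_l([.40,.29,.37],R,feed=.35)
xh=np.array([np.cos(YAW),np.sin(YAW),0])
arm.move_to([.42,-.2,.37],down(YAW))
arm.move_to(FC-.1*xh+[0,0,.16],down(YAW))
print(arm.current_t(),arm.current_width(),arm.current_force())
import pickle
cal=arm.get_calibration("wrist");im=arm.snapshot("wrist");pickle.dump(cal,open("w1.pkl","wb"))
cv2.imwrite("pics/w1.png",im[:,:,::-1])
print(project(cal,[FC+face(YAW)@[x,y,.02] for x in(-.034,.034) for y in(.062,0,-.062)],True))
cv2.imwrite("pics/w1v.png",cv2.resize(im[:,:,::-1],(800,600),interpolation=cv2.INTER_CUBIC))
E
```

```text
short width 0.015829944511882504 30.000501297181472 [-0.0747 -0.5941 -0.4169] [0.4877 0.3532 0.0031]
8.975 0.015713839742077778 [ 0.5127 -0.1289  0.6699]
[[202.786  127.2896]
 [258.6937 126.5002]
 [314.6001 127.2821]
 [197.2638  68.2367]
 [258.6924  66.4836]
 [320.1194  68.2309]]
```

View pics/w1v.png

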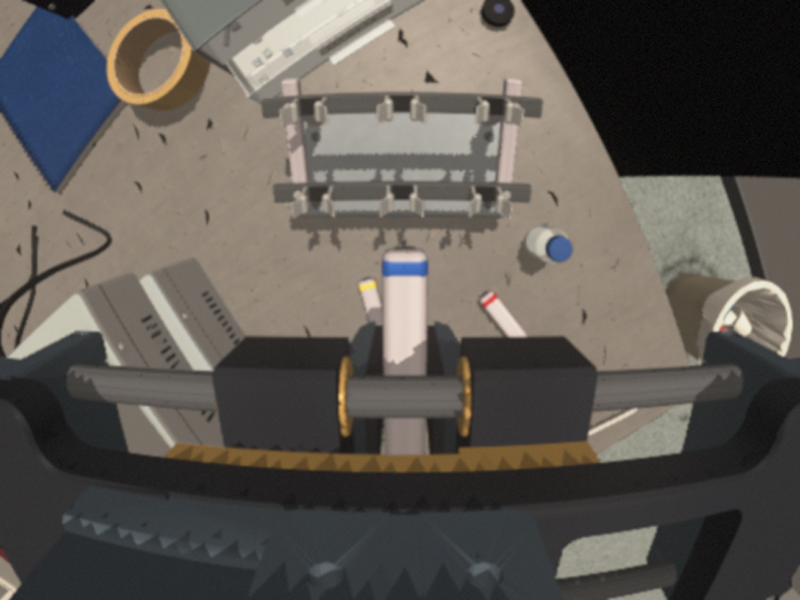

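The wrist view shows all six clips. In 800-px coordinates the upper pairs centre on x=304, 402 and 499 at y≈110, and the lower pairs on 315, 403 and 491 at y≈203. The post is held straight with its blue tip at (405,262). I'll refine the rack pose from the jaw blobs.

```bash
python3 - <<'E'
from h import *
import pickle
from scipy.optimize import least_squares
cal=pickle.load(open("w1.pkl","rb"));im=cv2.imread("pics/w1.png")
px=np.array([(288,112),(320,110),(387,108),(418,108),(484,111),(514,111),(299,204),(331,203),(389,203),(417,203),(475,203),(508,203)])/1.5625
g=cv2.cvtColor(im,cv2.COLOR_BGR2GRAY).astype(float);out=[]
for p in px:
    x,y=np.round(p).astype(int);w=g[y-9:y+10,x-7:x+8]
    m=(w>.5*(np.percentile(w,5)+w.max())).astype(np.uint8)
    # restrict to 7-px neighbourhood, weighted centroid
    yy,xx=np.mgrid[-9:10,-7:8];k=m*(abs(xx)<=5)*(abs(yy)<=6)
    out.append([x+(xx*k).sum()/k.sum(),y+(yy*k).sum()/k.sum()])
out=np.array(out);print(np.hstack([px,out]))
def f(q,obs,hz):
    F=face(q[2]);c=np.array([q[0],q[1],.1])
    P=[c+F@[x,y,hz] for x in(.034,-.034) for y in(.062,0,-.062)]
    return (project(cal,P,True)-obs).ravel()
for o in (px,out):
    obs=(o[0::2]+o[1::2])/2
    for hz in(.018,.023):
        r=least_squares(f,[.578,-.313,YAW],args=(obs,hz));print(hz,r.x,np.degrees(r.x[2]),r.fun.reshape(-1,2).round(1).tolist())
# post tip column, held
print(arm.current_ee_pos(),project(cal,arm.current_ee_pos()+arm.current_tool_rot()@[.045,0,-.013],True)*1.5625)
E
```

```text
[[184.32    71.68   185.3056  71.2083]
 [204.8     70.4    205.1609  70.7241]
 [247.68    69.12   247.3429  70.0286]
 [267.52    69.12   266.4571  69.2714]
 [309.76    71.04   308.3933  71.0787]
 [328.96    71.04   327.6038  70.1321]
 [191.36   130.56   191.3788 129.8636]
 [211.84   129.92   211.2987 130.2338]
 [248.96   129.92   248.6389 130.287 ]
 [266.88   129.92   266.3521 129.7465]
 [304.     129.92   303.3626 130.4505]
 [325.12   129.92   324.2222 129.3333]]
0.018 [ 0.5753 -0.3101 -0.5198] -29.780338607297267 [[1.8, 0.6], [-0.2, 0.5], [-0.8, -0.0], [0.6, -0.1], [-0.2, -0.8], [-1.2, -0.3]]
0.023 [ 0.5768 -0.3109 -0.5198] -29.780935463320834 [[0.9, 0.2], [-0.2, 0.1], [0.1, -0.4], [-0.1, 0.3], [-0.2, -0.4], [-0.5, 0.2]]
0.018 [ 0.5756 -0.3096 -0.5196] -29.769864827905447 [[0.6, 0.7], [-0.0, -0.0], [0.0, 0.4], [0.4, 0.1], [-0.2, -0.9], [-0.9, -0.3]]
0.023 [ 0.5771 -0.3105 -0.5196] -29.770655183937553 [[-0.3, 0.3], [-0.0, -0.5], [0.9, -0.0], [-0.3, 0.5], [-0.2, -0.5], [-0.2, 0.2]]
[ 0.4915 -0.2625  0.2616] [[402.6548 251.8864]]
```

```bash
cat >> h.py <<'E'
FC=np.array([.5773,-.3096,.1]);YAW=np.radians(-29.8)
def tp(y,z,x=0): return FC+face(YAW)@[x,y,z]
E
python3 - <<'E'
from h import *
R=ins()
arm.move_to(tp(.062,.10),R); arm.move_l(tp(.062,.038),R,feed=.12)
cal=arm.get_calibration("wrist");im=arm.snapshot("wrist")[:,:,::-1]
t=arm.snapshot("scene")[:,:,::-1]
print(arm.current_t(),project(cal,[tp(y,z,.034) for y in(.062,0,-.062) for z in (.027,.016)],True))
a=cv2.resize(im[0:260,70:440],None,fx=1.6,fy=1.6,interpolation=cv2.INTER_CUBIC)
cv2.imwrite("pics/w2.png",a); cv2.imwrite("pics/s2.png",t)
E
```

```text
10.5833 [[257.4413 174.5815]
 [257.5008 171.6592]
 [353.3277 175.1524]
 [348.4452 172.2579]
 [432.7954 176.672 ]
 [425.1519 173.8718]]
```

View pics/w2.png

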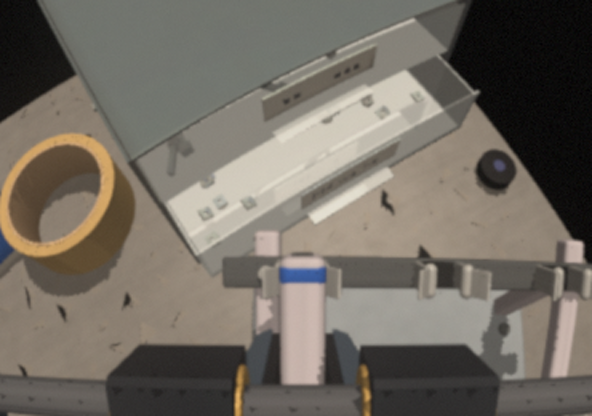

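The near view puts the post axis at crop x=303 and the left clip's jaws at 266 and 334, centre 300. That is about 1 mm off, so I'll shift +y by 1 mm and press in.

```bash
cat >> h.py <<'E'
FC=FC+face(YAW)@[0,.001,0]
def press(y,z0=.038,x=0):
    R=ins(); n=face(YAW)[:,2]; arm.move_l(tp(y,z0,x),R,feed=.1); b=arm.current_force()
    for z in (.024,.018,.013,.009,.006,.003,.002):
        arm.move_l(tp(y,z,x),R,feed=.05); f=arm.current_force()-b
        print(z,"f_face",face(YAW).T@f,"z",face(YAW).T@(arm.current_ee_pos()-FC),arm.current_width())
        if np.linalg.norm(f)>70: print("STOP");break
def release(y,x=0):
    arm.grip(.032); arm.move_l(tp(y,.05,x),ins(),feed=.15)
E
python3 - <<'E'
from h import *
press(.062)
print(arm.current_t())
E
```

```text
0.024 f_face [ 0.4842 -2.1048  0.112 ] z [-0.0003  0.062   0.0235] 0.015686138593681554
0.018 f_face [ 0.6672 -1.3482 -0.6035] z [0.0002 0.0619 0.0177] 0.015648549693721404
0.013 f_face [ 1.8681 -1.6237 -3.1268] z [0.0001 0.0619 0.0127] 0.0154061343328093
0.009 f_face [ 1.7997 -2.6904 -3.2241] z [-0.      0.062   0.0087] 0.015454496986854716
0.006 f_face [ 1.9727 -1.7811 -7.6711] z [-0.0001  0.062   0.0057] 0.01619494115750715
0.003 f_face [ 1.3142 -1.1572  4.3675] z [0.     0.0621 0.0031] 0.01569048541219255
0.002 f_face [-1.7434 -0.8587 20.6625] z [0.0001 0.0621 0.0028] 0.015864521085887765
12.7833
```

It snapped home: the force jumped from -7.7 to +20 N on the seats. Next I'll release it, check, and pick the medium post.

```bash
python3 - <<'E'
from h import *
release(.062)
arm.move_l(tp(.062,.12,-.03),ins(),feed=.3)
cv2.imwrite("pics/w3.png",arm.snapshot("wrist")[:,:,::-1])
arm.grip(.05)
R=down(np.radians(POST["medium"][1]+180));arm.move_to([*POST["medium"][0],.2],R)
pick("medium",.22)
arm.move_to(FC-.1*np.array([np.cos(YAW),np.sin(YAW),0])+[0,0,.17],down(YAW))
cal=arm.get_calibration("wrist");im=arm.snapshot("wrist")[:,:,::-1]
cv2.imwrite("pics/w4.png",cv2.resize(im[20:250,100:420],None,fx=2.4,fy=2.4,interpolation=cv2.INTER_CUBIC))
print(arm.current_t(),(project(cal,[tp(.062,.016,x) for x in(-.045,.045)],True)-[100,20])*2.4,arm.current_width())
E
```

```text
medium width 0.015952052031748577 30.00083598657511 [-0.1159  0.0133  0.0432] [ 0.4403 -0.2102  0.0031]
18.5917 [[251.3686 273.1411]
 [234.6533  91.8756]] 0.015316595957740148
```

View pics/w4.png

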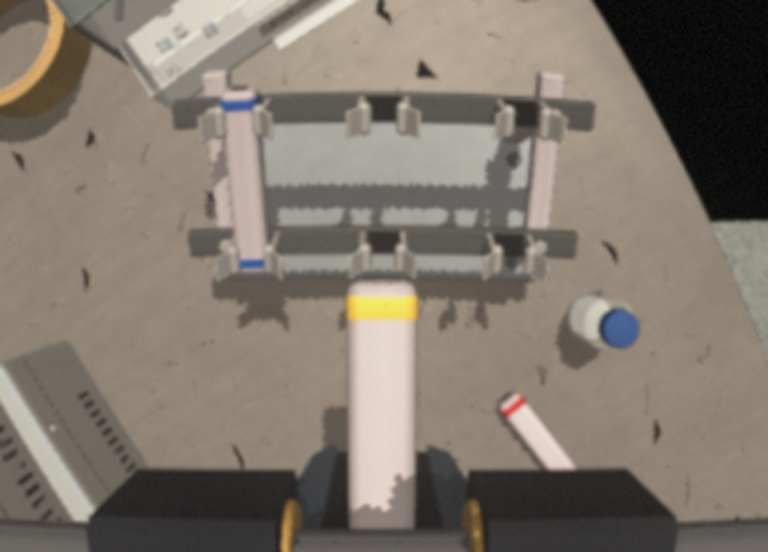

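The short post lies seated at the left place: its ends are at (252,268) and (238,90) against predicted (251,273) and (235,92). The medium post is held straight and lined up on the middle clips at x≈383. I'll insert it now, then fetch the long one.

```bash
python3 - <<'E'
from h import *
arm.move_to(tp(0,.10),ins()); press(0)
release(0); print(arm.current_width())
arm.move_l(tp(0,.12,-.03),ins(),feed=.3)
arm.grip(.05)
R=down(np.radians(POST["long"][1]+180));arm.move_to([*POST["long"][0],.2],R)
pick("long",.22)
arm.move_to(FC-.12*np.array([np.cos(YAW),np.sin(YAW),0])+[0,0,.17],down(YAW))
cal=arm.get_calibration("wrist");im=arm.snapshot("wrist")[:,:,::-1]
cv2.imwrite("pics/w5.png",cv2.resize(im[0:250,100:420],None,fx=2.3,fy=2.3,interpolation=cv2.INTER_CUBIC))
print(arm.current_t(),(project(cal,[tp(0,.016,x) for x in(-.06,.06)],True)-[100,0])*2.3,arm.current_width())
E
```

```text
0.024 f_face [0.8408 0.5726 0.6563] z [-0.0002 -0.      0.0238] 0.01584159939335012
0.018 f_face [ 2.1908 -1.4424 -0.9557] z [ 0.0002 -0.0001  0.0177] 0.01580001454507235
0.013 f_face [ 2.7433 -1.9719 -2.071 ] z [ 0.0001 -0.0001  0.0127] 0.015554735478197369
0.009 f_face [ 1.2416 -1.0075 -2.2891] z [-0.0001 -0.      0.0087] 0.01583233758540232
0.006 f_face [ 2.1458 -1.2803 -6.1864] z [-0.0001  0.      0.0057] 0.016205371582289026
0.003 f_face [0.409  0.5724 6.5593] z [0.0001 0.0001 0.0032] 0.015570466086243304
0.002 f_face [-0.6961 -0.5272 24.4222] z [0.0001 0.0001 0.0028] 0.015715458522690493
0.03210075711928873
long width 0.015695909830590642 30.000851845834404 [-0.5606 -0.0269 -0.6286] [ 0.3558 -0.3283  0.0031]
28.6333 [[363.2549 292.5128]
 [363.1844  55.4482]] 0.015565009461301349
```

View pics/w5.png

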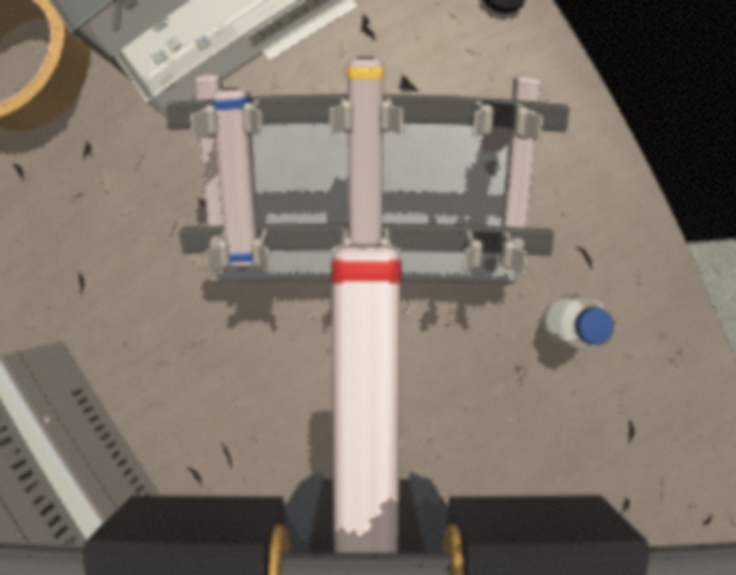

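The medium post is seated in the middle, its upper end at (365,60) against predicted (363,55). The long post is held straight, so I'll insert it at the right.

```bash
python3 - <<'E'
from h import *
arm.move_to(tp(-.062,.10),ins()); press(-.062)
release(-.062)
arm.move_l(tp(-.062,.12,-.05),ins(),feed=.3)
arm.move_to(FC-.14*np.array([np.cos(YAW),np.sin(YAW),0])+[0,0,.2],down(YAW))
cal=arm.get_calibration("wrist");im=arm.snapshot("wrist")[:,:,::-1]
cv2.imwrite("pics/w6.png",cv2.resize(im[0:220,100:420],None,fx=2.4,fy=2.4,interpolation=cv2.INTER_CUBIC))
L=((.062,.045),(0,.06),(-.062,.075))
print(arm.current_t(),(project(cal,[tp(y,.016,s*l) for y,l in L for s in(-1,1)],True)-[100,0])*2.4,arm.current_width())
E
```

```text
0.024 f_face [-0.0563 -0.4197  1.0578] z [-0.0002 -0.062   0.0237] 0.015801228134138007
0.018 f_face [ 1.094  -1.8136 -1.1002] z [ 0.0002 -0.0621  0.0178] 0.015569224038025103
0.013 f_face [ 0.7542 -1.788  -3.19  ] z [ 0.0001 -0.0621  0.0127] 0.015834347884677684
0.009 f_face [ 1.0331 -1.47   -3.1875] z [-0.0001 -0.062   0.0087] 0.015610449148327947
0.006 f_face [ 2.1958 -0.7499 -8.2504] z [-0.0001 -0.062   0.0057] 0.01586205607966931
0.003 f_face [ 0.7194 -0.0392  5.6157] z [ 0.0001 -0.0619  0.0032] 0.016139309469399298
0.002 f_face [-1.5327  0.185  24.9057] z [ 0.0001 -0.0619  0.0028] 0.015547330837369073
34.425 [[261.4673 244.7807]
 [249.613   75.64  ]
 [380.1229 268.9476]
 [379.96    41.2347]
 [494.5244 295.7847]
 [513.5623  15.6324]] 0.032193435336531004
```

View pics/w6.png

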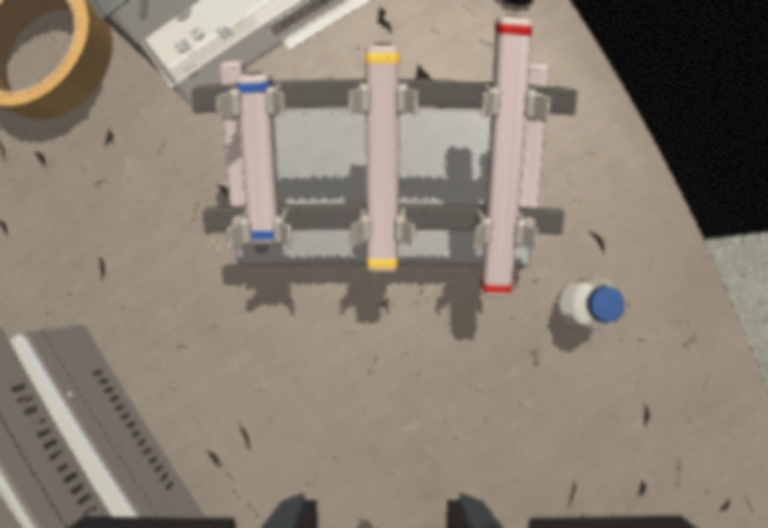

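All three posts lie straight in their clips with their ends within about 2 mm of prediction: blue (255,80)–(262,238), yellow (382,48)–(382,268), red (515,22)–(497,290). The ethanol vial is still standing and the gripper is clear.

```bash
python3 -c "
from rig import arm
arm.sleep(.3); print(arm.sign_off())"
```

```text
the job is handed in; nothing more can be done
None
```

I clicked all three posts into their clips in order (short left, medium middle, long right), let go of them and handed the job in at about 35 s of the 72 s allowed; the hand-in returned no verdict.

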